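# Push a bearing board round the tin, carton and block into its sprung bench dock

### The job

Slide the pocketed bearing board along the bench to its dock, round the wax tin, the screw carton, the wood block and the wooden bicycle frame with its fork, touching none of them with board or robot; do not lift it or spill the bearing and lock ring from their pockets. Push it into the dock, striker bar first, until the sprung catch has ridden over the bar and snapped down behind it, so that it stays latched. Push gently, never above 20 N, and feel for the catch: its block is held only by screws in slots and its setting is not known; leave the pedal, screwdriver and hex key where they lie.

Things in the scene. Friction and masses are not known exactly. Their poses are not given: they have to be found in the camera images.
- bearing_board: bearing board: solid plywood slab 90 mm (x) by 120 mm (y) by 28 mm high, 0.34 to 0.48 kg, too wide to grip, four shallow round pockets in its top. Origin: centre of the underside. Its +x edge enters the dock first. It slides on the bench with friction about 0.5 to 0.7: 2 to 4 N keep it moving.
- striker (a point): middle of the striker bar on the board: flat steel bar 7 mm thick, 50 mm long, along the board's y, on two lugs, 12 mm in from the board's +x edge, 32 to 40 mm above the bench, its +x edge rounded, its back edge square
- bearing_pocket (a point): centre of the 34 mm pocket (6 mm deep) that holds the ball bearing, on the pocket's floor
- ring_pocket (a point): centre of the 38 mm pocket (6 mm deep) that holds the lock ring, on the pocket's floor
- ball_bearing: steel ball bearing, 32 mm across, 9 mm high, loose in its pocket; origin at the centre of its underside
- lock_ring: white lock ring, 36 mm across, 10 mm high, loose in its pocket; origin at the centre of its underside
- dock: two wooden rails fixed to the bench, 24 mm high, 16 mm wide, inner faces at y = -62 and +62 mm, from x = -35 to +50 mm in its frame; mouth on the -x side with flared lead-ins to x = -67 mm, where they stand 14 mm farther out each side. Origin: on the bench (the floor of the dock), midway between the rails; +x is the way in, the board's x goes along it
- dock_home (a point): where the latched board's origin lies with the catch block in its middle setting, on the bench, at the dock's origin. The block (grey, on slotted feet, 77 mm farther in) is set anywhere up to 17 mm either way along x, unreported: the latched board lies anywhere from x = -17 to +19 mm
- catch (a joint): sprung hook on the catch block, rad: 0 when down (free, or latched behind the bar). Going in, the bar meets its ramp about 27 mm before the latched place, lifts it to about 0.17, and it snaps to 0 behind the bar. The last 4 mm also press two rubber buffers (0.7 N/mm). 6 to 15 N in all pass the catch; 1.5 mm after the snap is the rigid face of the block
- wax_tin: round grey tin, 69 mm across, 77 mm high, loose; origin at the centre of its underside. Tin and carton stand one left of the dock's mouth and one on the right in front of the bicycle frame; which is where varies
- screw_carton: brown cardboard carton 61 mm (x) by 85 mm (y) by 45 mm high, loose; origin at the centre of its underside
- wood_block: plain wooden block 45 mm (x) by 90 mm (y) by 40 mm high, loose, near the front edge of the bench between board and dock; origin at the centre of its underside
- plywood_bicycle_frame: wooden bicycle frame, fixed, standing upright across the bench along a slanting line: from its origin (on the bench, between its two foot battens) to 0.40 m farther right and 0.27 m nearer the robot. Along that line a low stay lies on the bench (50 mm high) and a tube 50 mm thick climbs from 0.15 m high at the right end to 0.6 m above the origin
- plywood_yoke: wooden fork leaning on the frame, fixed, 700 mm high; its foot batten and legs span about 130 mm by 100 mm on the bench, right of the dock; origin on the bench at its middle
- flat_pedal: black bicycle pedal, 100 x 100 x 20 mm, lying behind the frame on the right; origin at the centre of its underside
- screwdriver: blue-handled screwdriver, 198 mm long, 26 mm high, lying behind the frame on the right; origin at its middle, on the bench
- hex_key: black hex key, 26 x 72 x 4 mm, lying at the front edge of the bench, right of the wood block; origin at its middle, on the bench

How it is judged:
By the outcome, as a careful person would: the job done as asked, in the order asked, and still so for the second after the job is handed in, with the robot touching nothing.
It also fails if it takes over 72 s, if anything falls off the work surface, if the arm or the gripper's body presses on something with over 40 N, if the wrist force passes 120 N, or if a joint passes its speed limit or range.

### The arm

A 6-joint arm with a two-finger parallel gripper is mounted at the origin on a cart in front of the work surface, level with it; the furniture and walls round the work are solid. World frame = base frame: x ahead of the robot, y to its left, z up, the work surface at z = 0. Lengths are in m, angles in degrees, forces in N, time in s.
With the tool pointing down it reaches from about 0.4 to 0.825 m from the base axis. Payload 7 kg.
Tool frame: the origin (TCP) lies midway between the tips of the shut fingers; the grasp point (between the pads) lies 19 mm behind it (ctrl.hold_point_z is the distance from the TCP to the grasp point, in m); z points along the fingers, y is the line along which they close (so a half turn about z gives the same grasp; the last joint's range is limited). The gripper opens to 88 mm and grips with 3 to 60 N. Pads are 19 mm wide; open, the fingers measure 130 mm over their backs; the gripper's body (78 mm by 193 mm) begins 47 mm behind the grasp point.
Start: joints at [87.668, 20.546, 0.682, 0, -70.136, -16.507], TCP at [0.218, 0.639, 0.227] pointing down, gripper open.
Joint ranges: [-176.03, 176.03], [-82.01, 121.73], [-58.28, 71.71], [-173.87, 95.51], [-174.79, -0.11], [-173.66, 173.66]. Speed limits (degrees/s): [136.94, 136.94, 172.46, 180, 180, 180].

### API

Orientations are given as [roll, pitch, yaw] about the fixed x, y, z axes, in that order (R = Rz(yaw) Ry(pitch) Rx(roll)).
In Python, from plant import ctrl gives the robot as it stands.
- The arm moves only by the tool apply_moves, never from a script. Its argument "deltas" is a list of rows, each an object with "fingers": the finger opening in mm, from 0 to 87.6; "delta_pos": the shift along the tool's x, y, z in mm, a list of three; "angular": the turn, a rotation vector about the tool's x, y, z in degrees, a list of three. A call has 1 to 10 rows; each row is the pose to reach, as a shift and turn from the pose commanded when the call began, along the tool's axes at that moment; what a row does not reach only later rows make up. A row lasts 1/10 s, in which the tool goes at most 50 mm and 8.59 degrees, less where a joint would pass 70% of its speed; a pose out of reach is approached as far as the arm can. A call with a gripper value outside its range is refused whole. The fingers move at their own pace and stop on an object; the grip force is fixed at half the most. Time passes only in rows, so rows that repeat a pose let the fingers close. It gives the time, the measured TCP pose, the force, the opening and the grip force at its end, in the units of the state.
- ctrl.get_obs(): the state, without advancing time (a new reading comes with each control period).
- ctrl.snapshot(name): name is "side" or "top"; returns the picture (400x640x3 uint8, red, green, blue); there is no depth.
- ctrl.camera_params(name): a dict with "fx", "fy", "cx", "cy" (pixels), "dist_coeffs" ([k1, k2, p1, p2, k3] as OpenCV has them; the pictures are not rectified), "cam_to_world" (4x4, takes a point from camera to world coordinates). Camera axes: x right, y up, looking along -z (the intrinsics and any distortion apply to the point x, -y, -z); pixel columns grow to the right and rows downward; lengths in m; the calibration is good to about 2 mm. A picture is of the moment at which its call begins. camera_params takes no time and is no camera call.
- ctrl.close_job(): hands the job in; it is judged then, once.
The state is a dict: "clock": time; "joint_pos": joint angles; "qvel": joint speeds; "tau": joint torques, N m; "tool_pos": TCP position; "orientation": TCP orientation; "force": force on the tool from outside, world axes, zero at the start; "moment": the same for the moment, N m; "opening": finger opening in m; "gripper_force": force on a finger pad.
Only numpy, scipy, OpenCV 4.12 (cv2) and the standard library are available. Lean on these libraries where they do the work, as an engineer would, in place of code of your own. Each camera call takes 0.05 s, during which the arm holds its last target. There are 200 camera calls.

## Working session

There is one attempt and no reset: what is moved stays moved. The work goes in short steps, Python scripts to look and compute and a tool call to move; the robot and the scene stay as the last step left them, time stands still between calls to the robot, and variables do not carry over. Pictures are saved under pics/ and viewed, at most 10 in all, crops included, and the job is handed in when it is done.

Besides the shell and the picture viewer there is one more tool, called after "Emit:" as name(argument=value, ...), one argument or row to a line, values as JSON. apply_moves: Moves the arm, as the interface text tells. Its arguments: {"type":"object","properties":{"deltas":{"type":"array"}},"required":["deltas"]}

```bash
mkdir -p pics; ls; python3 - <<'E'
from plant import ctrl
import cv2
for n in("top","side"):
    im=ctrl.snapshot(n); cv2.imwrite(f"pics/{n}0.png",im[:,:,::-1]); p=ctrl.camera_params(n); print(n,p)
print(ctrl.get_obs())
E
```

```text
pics
top {'fx': 484.5221771564754, 'fy': 484.5221771564754, 'cx': 315.7036030867969, 'cy': 205.32010062033274, 'dist_coeffs': array([-0.04081524,  0.        ,  0.        ,  0.        ,  0.        ]), 'cam_to_world': array([[-0.00186018,  0.99604087, -0.08887706,  0.41625095],
       [-0.99998327, -0.00233963, -0.00529063,  0.11189155],
       [-0.00547762,  0.08886573,  0.99602855,  1.36043769],
       [ 0.        ,  0.        ,  0.        ,  1.        ]])}
side {'fx': 448.0393647453845, 'fy': 448.0393647453845, 'cx': 318.573700478529, 'cy': 203.1386025111418, 'dist_coeffs': array([-0.0751784,  0.       ,  0.       ,  0.       ,  0.       ]), 'cam_to_world': array([[-0.99539423,  0.06158781, -0.07346607,  0.44250891],
       [-0.09572978, -0.67943011,  0.72746858,  1.16578125],
       [-0.00511186,  0.73115092,  0.6821966 ,  1.02324148],
       [ 0.        ,  0.        ,  0.        ,  1.        ]])}
{'clock': 0.1, 'joint_pos': array([ 8.76659312e+01,  2.05881298e+01,  6.40895143e-01, -1.72048491e-02,
       -7.01343440e+01, -1.65085361e+01]), 'qvel': array([ 6.94104599e-02, -1.16288314e-01,  1.63566043e-01, -7.54604713e-03,
       -5.34854401e-05,  4.31414954e-02]), 'tau': array([-1.51593900e-03, -5.84161305e+01,  2.93755174e+01,  7.01574057e+00,
        1.02307118e-02, -5.73067268e-05]), 'tool_pos': array([0.21787493, 0.63843722, 0.22572324]), 'orientation': array([ 1.79917188e+02, -7.67546896e-03, -1.88484574e+01]), 'force': array([ 0.06414991, -0.6287273 , -0.64574285]), 'moment': array([-6.46506895e-03,  1.10887953e-03,  6.92863184e-05]), 'gripper_force': 0.0, 'opening': 0.08777273305540555}
```

View pics/top0.png

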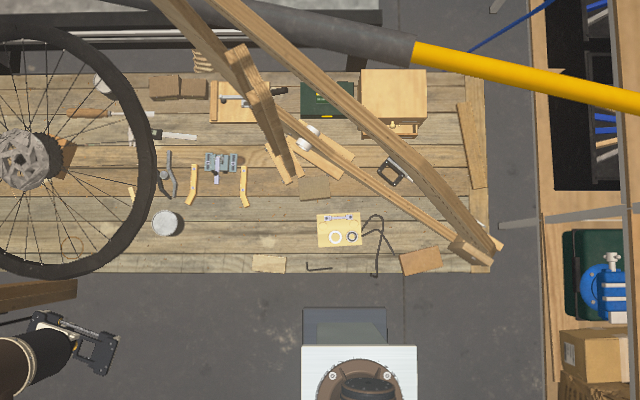

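View pics/side0.png

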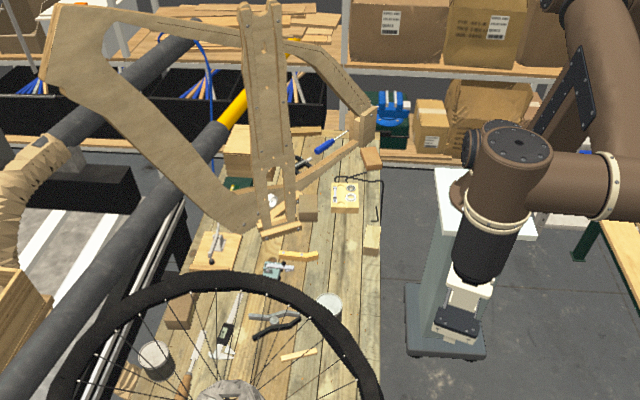

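```bash
cat > h.py <<'E'
import numpy as np, cv2
from plant import ctrl
def ray(n,uv):
    p=ctrl.camera_params(n); K=np.array([[p['fx'],0,p['cx']],[0,p['fy'],p['cy']],[0,0,1]])
    q=cv2.undistortPoints(np.array(uv,float).reshape(-1,1,2),K,p['dist_coeffs'])[:,0]
    T=p['cam_to_world']; d=np.c_[q[:,0],-q[:,1],-np.ones(len(q))]@T[:3,:3].T
    return T[:3,3],d
def onz(n,uv,z):
    o,d=ray(n,uv); return o+d*((z-o[2])/d[:,2])[:,None]
def proj(n,P):
    p=ctrl.camera_params(n); T=np.linalg.inv(p['cam_to_world']); c=np.array(P,float).reshape(-1,3)@T[:3,:3].T+T[:3,3]
    K=np.array([[p['fx'],0,p['cx']],[0,p['fy'],p['cy']],[0,0,1]]); c=c*[1,-1,-1]
    return cv2.projectPoints(c,np.zeros(3),np.zeros(3),K,p['dist_coeffs'])[0][:,0]
def crop(n,name,x,y,w,h,s,im=None):
    im=ctrl.snapshot(n)[:,:,::-1] if im is None else im
    cv2.imwrite("pics/"+name,cv2.resize(im[y:y+h,x:x+w],None,fx=s,fy=s,interpolation=cv2.INTER_CUBIC))
E
python3 - <<'E'
from h import *
crop("top","c1.png",140,135,265,145,3,cv2.imread("pics/top0.png"))
for r,z in(((338,231),.028),((218,180),.02),((165,223),.077),((315,188),.045),((268,264),.04),((220,170),.04)): print(r,onz("top",[r],z))
E
```

```text
(338, 231) [[0.46415814 0.05783337 0.028     ]]
(218, 180) [[0.60764645 0.39232299 0.02      ]]
(165, 223) [[0.48439464 0.52058883 0.077     ]]
(315, 188) [[0.58118597 0.12071446 0.045     ]]
(268, 264) [[0.37466769 0.24852751 0.04      ]]
(220, 170) [[0.63264084 0.38306775 0.04      ]]
```

View pics/c1.png

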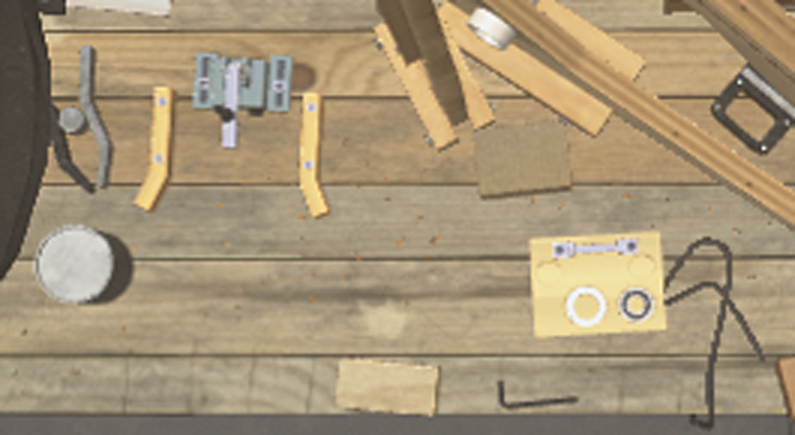

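```bash
python3 - <<'E'
from h import *
im=cv2.imread("pics/side0.png")
a=cv2.resize(im[110:260,230:400],None,fx=3.5,fy=3.5,interpolation=cv2.INTER_CUBIC)
cv2.imwrite("pics/s1.png",a)
c=lambda L:[(140+x/3,135+y/3) for x,y in L]
f=lambda t,L,z:print(t,np.round(onz("top",c(L),z)[:,:2],3).tolist())
f("board",[(530,240),(660,232),(666,328),(537,336)],.028)
f("pockets",[(551,274),(643,267),(587,306),(637,305)],.028)
f("bar",[(560,250),(630,245)],.04)
f("rails L: in-far,out-far, in-bend,in-mouth,out-mouth",[(171,88),(153,90),(170,176),(152,210),(135,204)],.024)
f("rails R",[(304,94),(321,94),(302,183),(313,216),(327,212)],.024)
f("blockfeet",[(195,55),(290,55),(290,110),(195,108)],.01)
f("hook",[(229,148)],.05)
f("tin",[(76,264)],.077)
f("carton",[(477,131),(567,125),(571,186),(480,197)],.045)
f("wood",[(341,360),(438,366),(435,415),(336,404)],.04)
f("fork batten/feet",[(376,30),(440,148),(458,140),(493,122),(400,30)],.02)
f("stay",[(450,10),(590,100),(795,230)],.05)
E
```

```text
board [[0.508, 0.116], [0.515, -0.003], [0.427, -0.008], [0.42, 0.11]]
pockets [[0.477, 0.097], [0.483, 0.013], [0.448, 0.064], [0.449, 0.019]]
bar [[0.498, 0.089], [0.503, 0.025]]
rails L: in-far,out-far, in-bend,in-mouth,out-mouth [[0.652, 0.451], [0.65, 0.468], [0.569, 0.451], [0.537, 0.467], [0.543, 0.483]]
rails R [[0.645, 0.327], [0.645, 0.311], [0.562, 0.327], [0.531, 0.317], [0.535, 0.304]]
blockfeet [[0.686, 0.433], [0.685, 0.343], [0.633, 0.342], [0.635, 0.432]]
hook [[0.591, 0.39]]
tin [[0.484, 0.52]]
carton [[0.607, 0.165], [0.612, 0.082], [0.556, 0.079], [0.546, 0.162]]
wood [[0.399, 0.288], [0.394, 0.2], [0.35, 0.202], [0.359, 0.292]]
fork batten/feet [[0.707, 0.26], [0.595, 0.2], [0.602, 0.183], [0.619, 0.151], [0.706, 0.238]]
stay [[0.718, 0.189], [0.635, 0.061], [0.515, -0.123]]
```

View pics/s1.png

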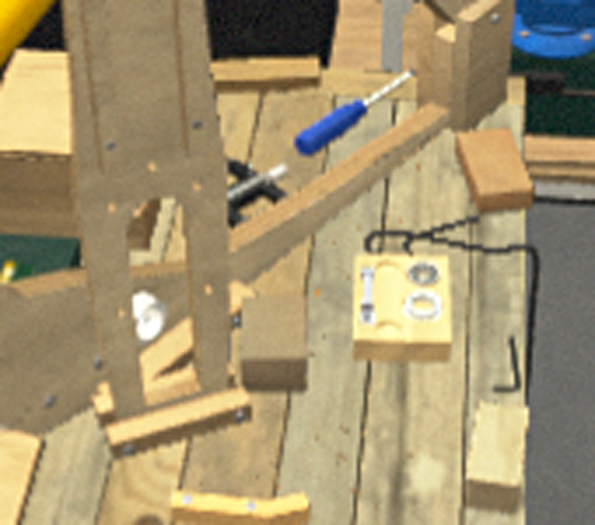

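```bash
python3 - <<'E'
from h import *
im=cv2.imread("pics/side0.png"); t=cv2.imread("pics/top0.png")
r=lambda a,s:cv2.resize(a,None,fx=s,fy=s,interpolation=cv2.INTER_CUBIC)
A=r(im[240:290,245:325],5); B=r(im[275:350,420:500],5); C=r(t[300:390,40:140],4); D=r(t[205:255,310:365],7)
cv=np.zeros((600,800,3),np.uint8)
for a,x,y in((A,0,0),(B,400,0),(C,0,250),):
    h,w=a.shape[:2]; h=min(h,600-y); cv[y:y+h,x:x+w]=a[:h,:w]
D=D[:225*1][:,:385]; 
D=r(t[208:250,312:366],7)[:225,:385] if 0 else cv2.resize(t[208:250,312:366],(289,225),interpolation=cv2.INTER_CUBIC)
cv[375:600,405:694]=D
cv2.imwrite("pics/m.png",cv)
for p in((240,50),(230,60),(270,160)): print(p,[np.round(onz("top",[p],z)[0],3).tolist() for z in(.3,.7)])
E
```

```text
(240, 50) [[0.866, 0.289, 0.3], [0.697, 0.222, 0.7]]
(230, 60) [[0.843, 0.312, 0.3], [0.682, 0.236, 0.7]]
(270, 160) [[0.612, 0.219, 0.3], [0.538, 0.178, 0.7]]
```

View pics/m.png

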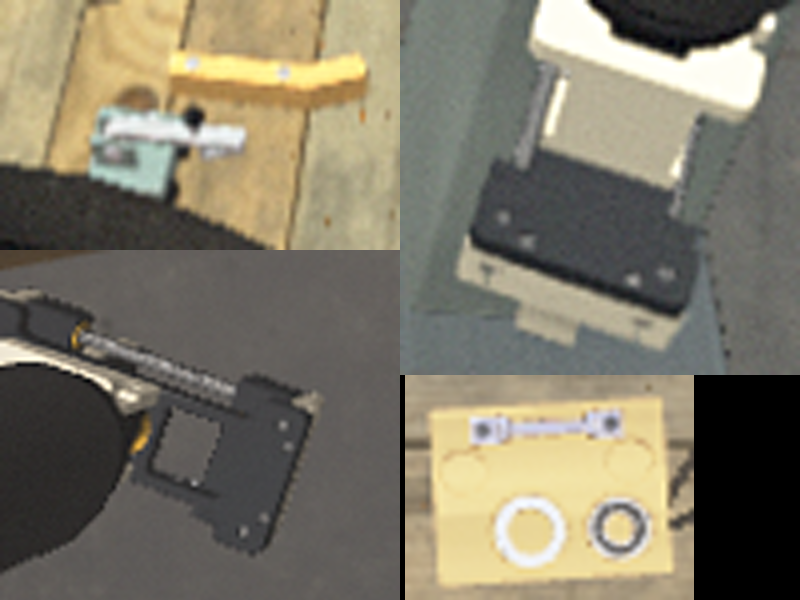

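The top view shows the board at about (338,231), the dock rails at about (193,185) and (243,185), and the tin at (165,223). The carton is at (315,188) and the wood block at (268,264). The side views show the empty pockets are too small for a finger. I will push the right side of the board with a tilted tool, then push from behind.

Emit:
apply_moves(
  deltas=[
    {"fingers": 20, "delta_pos": [365, 444, 26], "angular": [0, 0, 67.9]},
    {"fingers": 20, "delta_pos": [365, 444, 26], "angular": [0, 0, 67.9]},
    {"fingers": 20, "delta_pos": [365, 444, 26], "angular": [0, 0, 67.9]},
    {"fingers": 20, "delta_pos": [365, 444, 26], "angular": [0, 0, 67.9]},
    {"fingers": 20, "delta_pos": [365, 444, 26], "angular": [0, 0, 67.9]},
    {"fingers": 20, "delta_pos": [365, 444, 26], "angular": [0, 0, 67.9]},
    {"fingers": 20, "delta_pos": [365, 444, 26], "angular": [0, 0, 67.9]},
    {"fingers": 20, "delta_pos": [365, 444, 26], "angular": [0, 0, 67.9]},
    {"fingers": 20, "delta_pos": [365, 444, 26], "angular": [0, 0, 67.9]},
    {"fingers": 20, "delta_pos": [365, 444, 26], "angular": [0, 0, 67.9]},
  ],
)

```text
clock: 1.1
tool_pos: [0.3936, 0.1693, 0.204]
orientation: [-180.0, 0.0, -86.7]
force: [0.7, 0.7, 0.5]
opening: 0.0203
gripper_force: 0.0
```

Emit:
apply_moves(
  deltas=[
    {"fingers": 20, "delta_pos": [70, -22, 64], "angular": [0, 20, 0]},
    {"fingers": 20, "delta_pos": [70, -22, 64], "angular": [0, 20, 0]},
    {"fingers": 20, "delta_pos": [70, -22, 64], "angular": [0, 20, 0]},
    {"fingers": 20, "delta_pos": [70, -22, 64], "angular": [0, 20, 0]},
    {"fingers": 20, "delta_pos": [70, -22, 64], "angular": [0, 20, 0]},
  ],
)

```text
clock: 1.6
tool_pos: [0.4195, 0.1032, 0.1399]
orientation: [180.0, -19.9, -86.7]
force: [-0.7, 0.1, 0.3]
opening: 0.0201
gripper_force: 0.0
```

```bash
python3 - <<'E'
from h import *
a=ctrl.snapshot("top")[:,:,::-1];b=ctrl.snapshot("side")[:,:,::-1]
cv=np.vstack([cv2.resize(a[110:290,180:480],(500,300)),cv2.resize(b[60:240,230:530],(500,300))])
cv2.imwrite("pics/n1.png",cv); o=ctrl.get_obs(); print(o['tool_pos'],o['orientation'],o['force'],o['joint_pos'])
E
```

```text
[0.41974618 0.10332162 0.14063433] [-179.92869467  -19.83038467  -86.74712464] [-0.0923868  -0.59011168  0.38791862] [ 52.41034628   7.36083978 -38.63100351  14.89609826 -60.07571831
 -58.43027853]
```

View pics/n1.png

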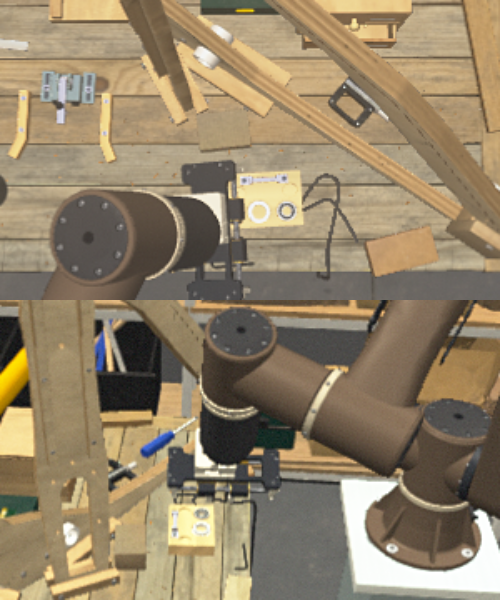

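Emit:
apply_moves(
  deltas=[
    {"fingers": 20, "delta_pos": [44, -5, 30], "angular": [0, 0, 0]},
    {"fingers": 20, "delta_pos": [88, -11, 60], "angular": [0, 0, 0]},
    {"fingers": 20, "delta_pos": [131, -16, 90], "angular": [0, 0, 0]},
    {"fingers": 20, "delta_pos": [131, -16, 90], "angular": [0, 0, 0]},
    {"fingers": 20, "delta_pos": [124, -16, 109], "angular": [0, 0, 0]},
    {"fingers": 20, "delta_pos": [117, -16, 129], "angular": [0, 0, 0]},
    {"fingers": 20, "delta_pos": [110, -16, 149], "angular": [0, 0, 0]},
    {"fingers": 20, "delta_pos": [102, -16, 169], "angular": [0, 0, 0]},
    {"fingers": 20, "delta_pos": [102, -16, 169], "angular": [0, 0, 0]},
  ],
)

```text
clock: 2.6
tool_pos: [0.4436, -0.0502, 0.0153]
orientation: [179.9, -20.0, -86.7]
force: [-0.1, -0.5, 0.3]
opening: 0.0201
gripper_force: 0.0
```

```bash
python3 - <<'E'
from h import *
a=ctrl.snapshot("top")[:,:,::-1];b=ctrl.snapshot("side")[:,:,::-1]
cv=np.hstack([cv2.resize(a[150:270,290:410],(400,400)),cv2.resize(b[130:250,300:420],(400,400))])
cv2.imwrite("pics/n2.png",cv); o=ctrl.get_obs(); print(o['tool_pos'],o['orientation'],o['force'],o['joint_pos'])
E
```

```text
[ 0.4447181  -0.04976087  0.01692359] [-179.95012038  -19.98354239  -86.74997439] [-0.70610093 -1.16747405 -0.42068606] [ 31.32492143  15.93802549 -55.37719147  33.70270134 -32.9674828
 -58.79457131]
```

View pics/n2.png

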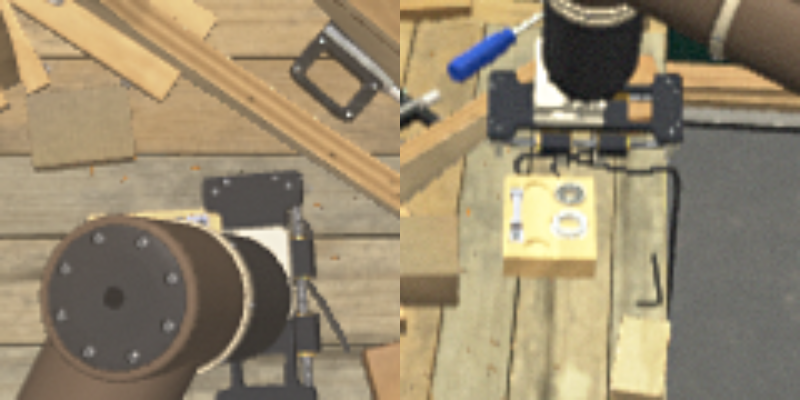

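Emit:
apply_moves(
  deltas=[
    {"fingers": 20, "delta_pos": [-10, -12, -3.6], "angular": [0, 0, 0]},
    {"fingers": 20, "delta_pos": [-18, -13, -6.5], "angular": [0, 0, 0]},
    {"fingers": 20, "delta_pos": [-23, -13.5, -8.4], "angular": [0, 0, 0]},
    {"fingers": 20, "delta_pos": [-28, -14, -10.2], "angular": [0, 0, 0]},
    {"fingers": 20, "delta_pos": [-33, -14, -12], "angular": [0, 0, 0]},
    {"fingers": 20, "delta_pos": [-38, -14, -13.8], "angular": [0, 0, 0]},
  ],
)

```text
clock: 3.3
tool_pos: [0.4548, -0.0099, 0.0166]
orientation: [179.9, -20.1, -86.8]
force: [0.9, -6.2, 6.6]
opening: 0.0202
gripper_force: 4.4
```

Emit:
apply_moves(
  deltas=[
    {"fingers": 20, "delta_pos": [-7.5, -0.5, -2.7], "angular": [0, 0, 0]},
    {"fingers": 20, "delta_pos": [-15, -0.9, -5.5], "angular": [0, 0, 0]},
    {"fingers": 20, "delta_pos": [-22.5, -1.4, -8.2], "angular": [0, 0, 0]},
    {"fingers": 20, "delta_pos": [-30, -1.8, -10.9], "angular": [0, 0, 0]},
    {"fingers": 20, "delta_pos": [-37.5, -2.3, -13.7], "angular": [0, 0, 0]},
    {"fingers": 20, "delta_pos": [-45, -2.8, -16.4], "angular": [0, 0, 0]},
    {"fingers": 20, "delta_pos": [-52.5, -3.2, -19.1], "angular": [0, 0, 0]},
    {"fingers": 20, "delta_pos": [-60, -3.7, -21.8], "angular": [0, 0, 0]},
    {"fingers": 20, "delta_pos": [-67.5, -4.1, -24.6], "angular": [0, 0, 0]},
    {"fingers": 20, "delta_pos": [-75, -4.6, -27.3], "angular": [0, 0, 0]},
  ],
)

```text
clock: 4.3
tool_pos: [0.4545, 0.0693, 0.0166]
orientation: [179.9, -20.2, -86.8]
force: [-0.4, -7.3, 7.8]
opening: 0.0199
gripper_force: 4.9
```

```bash
cat > b.py <<'E'
from h import *
import sys
def board(show=None):
    a=ctrl.snapshot("side")[:,:,::-1]; o=ctrl.get_obs()
    print(o['tool_pos'].round(4),o['orientation'].round(1),o['force'].round(1))
    for n,im in(("side",a),("top",ctrl.snapshot("top")[:,:,::-1])):
        h=cv2.cvtColor(im,cv2.COLOR_BGR2HSV); b=im.astype(int)
        m=cv2.inRange(h,(18,70,170),(32,160,255))
        m=cv2.morphologyEx(m,cv2.MORPH_OPEN,np.ones((3,3)))
        c=[k for k in cv2.findContours(m,0,1)[0] if cv2.contourArea(k)>250]
        for k in c:
            r=cv2.minAreaRect(k); w=onz(n,[r[0]],.028)[0]
            if .3<w[0]<.75 and -.1<w[1]<.6: print(n,cv2.contourArea(k),np.round(w,3),np.round(r[1],1),'corners',onz(n,cv2.boxPoints(r),.028)[:,:2].round(3).tolist())
    return a
if __name__=="__main__": board()
E
python3 b.py
```

```text
[0.4551 0.0707 0.0166] [179.9 -20.2 -86.7] [-1.5 -3.9  5.7]
side 370.0 [0.591 0.398 0.028] [20.5 27.8] corners [[0.616, 0.444], [0.623, 0.347], [0.564, 0.349], [0.56, 0.446]]
side 1314.5 [0.639 0.297 0.028] [39.8 68.2] corners [[0.761, 0.273], [0.575, 0.167], [0.522, 0.32], [0.696, 0.411]]
side 713.0 [0.737 0.307 0.028] [19.9 54.8] corners [[0.764, 0.401], [0.772, 0.187], [0.707, 0.203], [0.707, 0.412]]
side 1881.0 [0.45  0.369 0.028] [ 31.1 135.2] corners [[0.483, 0.584], [0.508, 0.09], [0.406, 0.086], [0.406, 0.58]]
side 487.0 [0.593 0.084 0.028] [36. 22.] corners [[0.642, -0.005], [0.566, -0.011], [0.549, 0.164], [0.618, 0.171]]
top 504.5 [0.587 0.123 0.028] [20.6 30.9] corners [[0.611, 0.169], [0.62, 0.083], [0.562, 0.078], [0.554, 0.163]]
top 706.5 [0.666 0.284 0.028] [77.5 27.6] corners [[0.665, 0.399], [0.739, 0.375], [0.667, 0.169], [0.594, 0.193]]
top 493.5 [0.679 0.495 0.028] [17. 51.] corners [[0.704, 0.568], [0.703, 0.423], [0.655, 0.422], [0.655, 0.566]]
top 478.0 [0.666 0.129 0.028] [66.  13.4] corners [[0.702, 0.216], [0.734, 0.196], [0.631, 0.042], [0.6, 0.062]]
top 780.0 [0.684 0.019 0.028] [70.1 22.1] corners [[0.674, 0.121], [0.735, 0.108], [0.695, -0.083], [0.633, -0.07]]
top 331.0 [0.747 0.056 0.028] [42.8 15. ] corners [[0.731, 0.117], [0.773, 0.114], [0.764, -0.006], [0.721, -0.002]]
```

```bash
python3 - <<'E'
from h import *
for n,pts in(("top0",[(322,238),(340,224),(358,230),(322,220)]),("top0",[(350,260),(300,240),(268,264),(193,180)]),("side0",[(333,200),(345,208),(350,195)]),("side0",[(350,230),(322,240),(372,240)])):
    h=cv2.cvtColor(cv2.imread(f"pics/{n}.png"),cv2.COLOR_BGR2HSV); print(n,[h[y,x].tolist() for x,y in pts])
E
```

```text
top0 [[23, 90, 232], [23, 83, 239], [23, 83, 240], [23, 89, 233]]
top0 [[20, 55, 154], [19, 65, 177], [19, 82, 200], [23, 106, 238]]
side0 [[38, 4, 227], [18, 126, 178], [19, 54, 200]]
side0 [[23, 78, 204], [23, 70, 197], [26, 71, 238]]
```

```bash
cat > b.py <<'E'
from h import *
def board(ims=None):
    if ims is None:
        ims={n:ctrl.snapshot(n)[:,:,::-1] for n in("side","top")}
        o=ctrl.get_obs(); print(o['clock'],o['tool_pos'].round(4),o['orientation'].round(1),o['force'].round(1))
    for n,im in ims.items():
        h=cv2.cvtColor(im,cv2.COLOR_BGR2HSV)
        m=cv2.inRange(h,(20,55,212),(27,140,255))
        m=cv2.morphologyEx(m,cv2.MORPH_CLOSE,np.ones((3,3)))
        for k in cv2.findContours(m,0,1)[0]:
            if cv2.contourArea(k)<200: continue
            c=cv2.approxPolyDP(cv2.convexHull(k),2.5,True)[:,0]
            w=onz(n,c,.028)[:,:2]
            if .38<w.mean(0)[0]<.66 and -.05<w.mean(0)[1]<.5: print(n,cv2.contourArea(k),w.round(3).tolist())
if __name__=="__main__": board()
E
python3 b.py; python3 -c "
from b import *
board({n:cv2.imread(f'pics/{n}0.png') for n in('side','top')})"
```

```text
4.5 [0.4551 0.0704 0.0164] [179.9 -20.1 -86.7] [-1.7 -3.4  4.6]
side 409.0 [[0.531, 0.316], [0.645, 0.357], [0.684, 0.353], [0.699, 0.289], [0.646, 0.259]]
side 2317.0 [[0.514, 0.086], [0.422, 0.087], [0.351, 0.195], [0.354, 0.422], [0.424, 0.567], [0.448, 0.544], [0.511, 0.205]]
side 379.0 [[0.534, 0.321], [0.684, 0.353], [0.699, 0.289], [0.646, 0.259], [0.538, 0.306]]
side 1133.0 [[0.408, 0.11], [0.357, 0.178], [0.351, 0.212], [0.357, 0.277], [0.411, 0.431], [0.424, 0.432], [0.444, 0.371], [0.454, 0.165]]
side 650.5 [[0.428, -0.008], [0.421, 0.111], [0.508, 0.114], [0.517, -0.005], [0.453, -0.027]]
top 216.5 [[0.363, 0.291], [0.399, 0.288], [0.391, 0.203], [0.38, 0.206]]
top 1344.0 [[0.516, -0.0], [0.428, -0.005], [0.423, 0.113], [0.508, 0.115]]
```

Emit:
apply_moves(
  deltas=[
    {"fingers": 20, "delta_pos": [-9.4, -0.6, -3.4], "angular": [0, 0, 0]},
    {"fingers": 20, "delta_pos": [-18.8, -1.2, -6.8], "angular": [0, 0, 0]},
    {"fingers": 20, "delta_pos": [-28.2, -1.7, -10.3], "angular": [0, 0, 0]},
    {"fingers": 20, "delta_pos": [-37.6, -2.3, -13.7], "angular": [0, 0, 0]},
    {"fingers": 20, "delta_pos": [-47, -2.9, -17.1], "angular": [0, 0, 0]},
    {"fingers": 20, "delta_pos": [-56.4, -3.5, -20.5], "angular": [0, 0, 0]},
    {"fingers": 20, "delta_pos": [-65.8, -4.1, -23.9], "angular": [0, 0, 0]},
    {"fingers": 20, "delta_pos": [-75.2, -4.6, -27.4], "angular": [0, 0, 0]},
    {"fingers": 20, "delta_pos": [-84.6, -5.2, -30.8], "angular": [0, 0, 0]},
    {"fingers": 20, "delta_pos": [-94, -5.8, -34.2], "angular": [0, 0, 0]},
  ],
)

```text
clock: 5.5
tool_pos: [0.4549, 0.1699, 0.0164]
orientation: [179.9, -20.2, -86.8]
force: [0.3, -6.3, 6.3]
opening: 0.0198
gripper_force: 4.0
```

```bash
python3 b.py; python3 - <<'E'
from h import *
M=np.array([(50,62),(50,78),(-35,62),(-67,76),(50,-62),(50,-78),(-35,-62),(-67,-76)])/1e3
c=[(171,88),(153,90),(170,176),(152,210),(304,94),(321,94),(302,183),(313,216)]
W=onz("top",[(140+x/3,135+y/3) for x,y in c],.024)[:,:2]
m=M.mean(0);w=W.mean(0);H=(M-m).T@(W-w);a=np.arctan2(H[0,1]-H[1,0],H.trace())
R=np.array([[np.cos(a),-np.sin(a)],[np.sin(a),np.cos(a)]]);t=w-R@m
print("dock",np.degrees(a),t,(1e3*(M@R.T+t-W)).round(1).tolist())
# side view rails mask
im=cv2.imread("pics/side0.png");hs=cv2.cvtColor(im,cv2.COLOR_BGR2HSV)
for n in("top0","side0"):
    hs=cv2.cvtColor(cv2.imread(f"pics/{n}.png"),cv2.COLOR_BGR2HSV)
    m=cv2.inRange(hs,(20,95,225),(27,160,255))
    for k in cv2.findContours(m,0,1)[0]:
        if cv2.contourArea(k)>60:
            q=cv2.approxPolyDP(cv2.convexHull(k),1.2,True)[:,0]; v=onz(n[:-1],q,.024)[:,:2]
            if .5<v.mean(0)[0]<.67 and .28<v.mean(0)[1]<.5: print(n,v.round(3).tolist())
E
```

```text
5.6 [0.4556 0.1716 0.0162] [180.  -20.1 -86.7] [-0.5 -1.9  2.4]
side 430.5 [[0.531, 0.316], [0.645, 0.357], [0.683, 0.357], [0.698, 0.293], [0.646, 0.259]]
side 2346.5 [[0.515, 0.188], [0.354, 0.182], [0.351, 0.199], [0.354, 0.422], [0.429, 0.559], [0.448, 0.544], [0.508, 0.307]]
dock -1.84434262560674 [0.59943257 0.38982999] [[-0.2, -1.2], [2.1, -2.1], [-2.4, 2.4], [-2.3, 1.2], [2.0, -0.4], [1.6, -0.5], [0.5, 1.5], [-1.3, -0.9]]
top0 [[0.646, 0.316], [0.54, 0.307], [0.534, 0.318], [0.559, 0.329], [0.644, 0.328]]
side0 [[0.651, 0.32], [0.647, 0.312], [0.538, 0.306], [0.534, 0.317], [0.567, 0.332], [0.647, 0.328]]
```

Emit:
apply_moves(
  deltas=[
    {"fingers": 20, "delta_pos": [-7.5, -0.5, -2.7], "angular": [-0.17, 0, 0.48]},
    {"fingers": 20, "delta_pos": [-15, -0.9, -5.5], "angular": [-0.35, 0, 0.96]},
    {"fingers": 20, "delta_pos": [-22.5, -1.4, -8.2], "angular": [-0.52, 0, 1.44]},
    {"fingers": 20, "delta_pos": [-30, -1.8, -10.9], "angular": [-0.7, 0, 1.92]},
    {"fingers": 20, "delta_pos": [-37.5, -2.3, -13.7], "angular": [-0.87, 0, 2.4]},
    {"fingers": 20, "delta_pos": [-45, -2.8, -16.4], "angular": [-1.04, 0, 2.88]},
    {"fingers": 20, "delta_pos": [-52.5, -3.2, -19.1], "angular": [-1.22, 0, 3.36]},
    {"fingers": 20, "delta_pos": [-60, -3.7, -21.8], "angular": [-1.39, 0, 3.84]},
    {"fingers": 20, "delta_pos": [-67.5, -4.1, -24.6], "angular": [-1.57, 0, 4.32]},
    {"fingers": 20, "delta_pos": [-75, -4.6, -27.3], "angular": [-1.74, 0, 4.8]},
  ],
)

```text
clock: 6.6
tool_pos: [0.4559, 0.2515, 0.0161]
orientation: [180.0, -20.0, -91.9]
force: [-0.9, -5.6, 5.7]
opening: 0.0199
gripper_force: 3.4
```

```bash
python3 b.py
```

```text
6.7 [0.4564 0.2528 0.0159] [-180.   -19.9  -91.8] [ 0.1 -2.   1.6]
side 1930.0 [[0.518, 0.264], [0.387, 0.248], [0.357, 0.266], [0.354, 0.426], [0.421, 0.57], [0.448, 0.544], [0.522, 0.382]]
side 482.0 [[0.531, 0.313], [0.697, 0.402], [0.699, 0.289], [0.646, 0.259]]
```

Emit:
apply_moves(
  deltas=[
    {"fingers": 20, "delta_pos": [-7.9, 0.8, -2.9], "angular": [0, 0, 0]},
    {"fingers": 20, "delta_pos": [-15.7, 1.5, -5.7], "angular": [0, 0, 0]},
    {"fingers": 20, "delta_pos": [-23.6, 2.3, -8.6], "angular": [0, 0, 0]},
    {"fingers": 20, "delta_pos": [-31.4, 3, -11.4], "angular": [0, 0, 0]},
    {"fingers": 20, "delta_pos": [-39.3, 3.8, -14.3], "angular": [0, 0, 0]},
    {"fingers": 20, "delta_pos": [-47.1, 4.6, -17.1], "angular": [0, 0, 0]},
    {"fingers": 20, "delta_pos": [-55, 5.3, -20], "angular": [0, 0, 0]},
    {"fingers": 20, "delta_pos": [-62.8, 6.1, -22.8], "angular": [0, 0, 0]},
    {"fingers": 20, "delta_pos": [-62.8, 6.1, -22.8], "angular": [0, 0, 0]},
  ],
)

```text
clock: 7.6
tool_pos: [0.4524, 0.3202, 0.0158]
orientation: [-180.0, -19.9, -91.8]
force: [-0.1, -0.4, 0.3]
opening: 0.0201
gripper_force: 0.2
```

```bash
python3 b.py
```

```text
7.7 [0.4524 0.3195 0.0158] [-180.   -19.9  -91.8] [ 0.8 -0.1  0.5]
side 999.0 [[0.514, 0.338], [0.371, 0.34], [0.354, 0.353], [0.357, 0.429], [0.409, 0.489], [0.523, 0.451]]
side 390.5 [[0.556, 0.33], [0.645, 0.357], [0.684, 0.35], [0.699, 0.289], [0.646, 0.259]]
```

Emit:
apply_moves(
  deltas=[
    {"fingers": 20, "delta_pos": [20, 0, 7], "angular": [0, 0, 0]},
    {"fingers": 20, "delta_pos": [42, 10, 15], "angular": [0, 0, 0]},
    {"fingers": 20, "delta_pos": [55, 20, -20], "angular": [0, 0, 0]},
    {"fingers": 40, "delta_pos": [70, 30, -60], "angular": [0, -8, 0]},
    {"fingers": 40, "delta_pos": [84, 40, -97], "angular": [0, -16, 0]},
    {"fingers": 40, "delta_pos": [84, 40, -97], "angular": [0, -19.9, 0]},
    {"fingers": 40, "delta_pos": [84, 40, -97], "angular": [0, -19.9, 0]},
  ],
)

```text
clock: 8.4
tool_pos: [0.4111, 0.2737, 0.1386]
orientation: [-179.8, 0.4, -91.9]
force: [0.5, 0.6, -0.3]
opening: 0.0393
gripper_force: 0.0
```

```bash
python3 b.py
```

```text
8.5 [0.4111 0.2737 0.1364] [-1.799e+02 -1.000e-01 -9.190e+01] [0.9 0.5 0.3]
side 385.0 [[0.531, 0.313], [0.564, 0.335], [0.684, 0.35], [0.699, 0.289], [0.646, 0.259]]
side 1775.0 [[0.408, 0.115], [0.357, 0.178], [0.351, 0.212], [0.357, 0.277], [0.411, 0.441], [0.437, 0.459], [0.523, 0.451], [0.515, 0.334], [0.451, 0.164]]
top 526.0 [[0.446, 0.46], [0.523, 0.45], [0.514, 0.353], [0.478, 0.339]]
```

Emit:
apply_moves(
  deltas=[
    {"fingers": 40, "delta_pos": [-111, 30, 6], "angular": [0, 0, -90.1]},
    {"fingers": 40, "delta_pos": [-111, 30, 6], "angular": [0, 0, -90.1]},
    {"fingers": 40, "delta_pos": [-111, 30, 6], "angular": [0, 0, -90.1]},
    {"fingers": 40, "delta_pos": [-111, 30, 6], "angular": [0, 0, -90.1]},
    {"fingers": 40, "delta_pos": [-111, 30, 6], "angular": [0, 0, -90.1]},
    {"fingers": 40, "delta_pos": [-111, 30, 6], "angular": [0, 0, -90.1]},
    {"fingers": 40, "delta_pos": [-111, 30, 6], "angular": [0, 0, -90.1]},
    {"fingers": 40, "delta_pos": [-111, 30, 6], "angular": [0, 0, -90.1]},
    {"fingers": 40, "delta_pos": [-111, 30, 6], "angular": [0, 0, -90.1]},
    {"fingers": 40, "delta_pos": [-111, 30, 6], "angular": [0, 0, -90.1]},
  ],
)

```text
clock: 9.5
tool_pos: [0.3841, 0.386, 0.1277]
orientation: [179.6, 0.0, -5.5]
force: [-0.1, 0.0, -0.1]
opening: 0.04
gripper_force: 0.0
```

```bash
python3 b.py; python3 - <<'E'
from h import *
b=ctrl.snapshot("side")[:,:,::-1];a=ctrl.snapshot("top")[:,:,::-1]
print(ctrl.get_obs()['joint_pos'].round(1))
cv=np.hstack([cv2.resize(a[130:270,150:290],(400,400),interpolation=2),cv2.resize(b[190:330,240:380],(400,400),interpolation=2)])
cv2.imwrite("pics/n3.png",cv)
E
```

```text
9.6 [0.3841 0.386  0.1278] [179.7   0.   -5.7] [ 0.  -0.1  0.6]
side 1294.5 [[0.394, 0.345], [0.411, 0.427], [0.437, 0.459], [0.523, 0.451], [0.512, 0.33], [0.49, 0.317]]
side 366.5 [[0.534, 0.313], [0.564, 0.335], [0.646, 0.35], [0.689, 0.339], [0.69, 0.288], [0.646, 0.259]]
side 268.5 [[0.421, 0.134], [0.409, 0.2], [0.438, 0.304], [0.448, 0.278], [0.451, 0.169]]
top 1340.5 [[0.523, 0.45], [0.514, 0.339], [0.426, 0.344], [0.437, 0.46]]
[ 65.8  13.4 -23.4   0.1 -53.4  18. ]
```

View pics/n3.png

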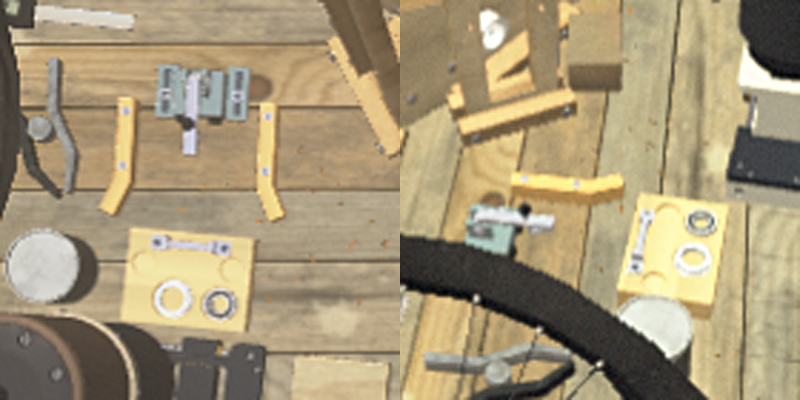

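Emit:
apply_moves(
  deltas=[
    {"fingers": 40, "delta_pos": [0, -3, 36], "angular": [0, 0, -3.4]},
    {"fingers": 40, "delta_pos": [0, -3, 72], "angular": [0, 0, -3.4]},
    {"fingers": 40, "delta_pos": [0, -3, 108], "angular": [0, 0, -3.4]},
    {"fingers": 40, "delta_pos": [0, -3, 108], "angular": [0, 0, -3.4]},
  ],
)

```text
clock: 10.1
tool_pos: [0.3828, 0.3853, 0.017]
orientation: [179.4, 0.2, -2.7]
force: [0.4, -0.9, 0.6]
opening: 0.0401
gripper_force: 0.0
```

```bash
python3 b.py
```

```text
10.2 [0.3846 0.3884 0.0214] [179.8   0.   -2.6] [-1.   0.3  0.3]
side 390.0 [[0.534, 0.321], [0.683, 0.357], [0.699, 0.289], [0.646, 0.259], [0.538, 0.306]]
side 1138.0 [[0.456, 0.119], [0.427, 0.13], [0.414, 0.336], [0.428, 0.465], [0.523, 0.451], [0.515, 0.334]]
top 1335.5 [[0.523, 0.45], [0.514, 0.339], [0.426, 0.344], [0.435, 0.457]]
```

Emit:
apply_moves(
  deltas=[
    {"fingers": 40, "delta_pos": [10, 0, 1], "angular": [0, 0, 0]},
    {"fingers": 40, "delta_pos": [20, 0, 1], "angular": [0, 0, 0]},
    {"fingers": 40, "delta_pos": [27, 0, 1], "angular": [0, 0, 0]},
    {"fingers": 40, "delta_pos": [33, 0, 1], "angular": [0, 0, 0]},
    {"fingers": 40, "delta_pos": [39, 0, 1], "angular": [0, 0, 0]},
    {"fingers": 40, "delta_pos": [45, 0, 1], "angular": [0, 0, 0]},
    {"fingers": 40, "delta_pos": [51, 0, 1], "angular": [0, 0, 0]},
    {"fingers": 40, "delta_pos": [57, 0, 1], "angular": [0, 0, 0]},
    {"fingers": 40, "delta_pos": [63, 0, 1], "angular": [0, 0, 0]},
  ],
)

```text
clock: 11.1
tool_pos: [0.4477, 0.3859, 0.0209]
orientation: [179.9, 0.0, -2.5]
force: [-5.5, 0.1, 4.4]
opening: 0.04
gripper_force: 2.6
```

```bash
python3 b.py
```

```text
11.2 [0.4484 0.386  0.0207] [179.9  -0.   -2.5] [ 0.6  0.1 -0.4]
side 382.0 [[0.409, 0.482], [0.402, 0.346], [0.386, 0.322], [0.354, 0.312], [0.354, 0.429]]
side 1135.0 [[0.699, 0.289], [0.646, 0.259], [0.484, 0.32], [0.424, 0.435], [0.421, 0.573], [0.684, 0.353]]
top 686.0 [[0.548, 0.454], [0.545, 0.337], [0.484, 0.339], [0.484, 0.386], [0.52, 0.456]]
```

Emit:
apply_moves(
  deltas=[
    {"fingers": 40, "delta_pos": [5, 0.4, 0], "angular": [0, 0, 0]},
    {"fingers": 40, "delta_pos": [9, 0.8, 0], "angular": [0, 0, 0]},
    {"fingers": 40, "delta_pos": [13, 1.2, 0], "angular": [0, 0, 0]},
    {"fingers": 40, "delta_pos": [17, 1.6, 0], "angular": [0, 0, 0]},
    {"fingers": 40, "delta_pos": [21, 2, 0], "angular": [0, 0, 0]},
    {"fingers": 40, "delta_pos": [25, 2.4, 0], "angular": [0, 0, 0]},
    {"fingers": 40, "delta_pos": [29, 2.7, 0], "angular": [0, 0, 0]},
    {"fingers": 40, "delta_pos": [33, 3, 0], "angular": [0, 0, 0]},
  ],
)

```text
clock: 12.0
tool_pos: [0.4807, 0.3816, 0.0206]
orientation: [179.9, -0.0, -2.5]
force: [-5.1, 2.4, 0.9]
opening: 0.04
gripper_force: 2.3
```

```bash
python3 b.py
```

```text
12.1 [0.4812 0.3814 0.0206] [179.9  -0.   -2.5] [-1.   1.1  0. ]
side 946.5 [[0.479, 0.43], [0.496, 0.455], [0.564, 0.451], [0.694, 0.405], [0.701, 0.293], [0.646, 0.259], [0.538, 0.306]]
side 1966.5 [[0.409, 0.101], [0.354, 0.151], [0.354, 0.422], [0.421, 0.573], [0.448, 0.544], [0.455, 0.471], [0.427, 0.13]]
top 900.5 [[0.652, 0.467], [0.646, 0.316], [0.539, 0.306], [0.517, 0.336], [0.52, 0.381], [0.573, 0.468]]
```

Emit:
apply_moves(
  deltas=[
    {"fingers": 40, "delta_pos": [4, 0, 0], "angular": [0, 0, 0]},
    {"fingers": 40, "delta_pos": [7, 0, 0], "angular": [0, 0, 0]},
    {"fingers": 40, "delta_pos": [10, 0, 0], "angular": [0, 0, 0]},
    {"fingers": 40, "delta_pos": [13, 0, 0], "angular": [0, 0, 0]},
    {"fingers": 40, "delta_pos": [16, 0, 0], "angular": [0, 0, 0]},
    {"fingers": 40, "delta_pos": [19, 0, 0], "angular": [0, 0, 0]},
    {"fingers": 40, "delta_pos": [22, 0, 0], "angular": [0, 0, 0]},
  ],
)

```text
clock: 12.8
tool_pos: [0.5024, 0.3809, 0.0206]
orientation: [179.9, -0.0, -2.5]
force: [-5.6, 4.2, 0.3]
opening: 0.0402
gripper_force: 2.4
```

Emit:
apply_moves(
  deltas=[
    {"fingers": 40, "delta_pos": [1.2, -1, 0], "angular": [0, 0, 0]},
    {"fingers": 40, "delta_pos": [2.4, -1.5, 0], "angular": [0, 0, 0]},
    {"fingers": 40, "delta_pos": [3.6, -1.5, 0], "angular": [0, 0, 0]},
    {"fingers": 40, "delta_pos": [4.8, -1.5, 0], "angular": [0, 0, 0]},
    {"fingers": 40, "delta_pos": [6, -1.5, 0], "angular": [0, 0, 0]},
  ],
)

```text
clock: 13.3
tool_pos: [0.5081, 0.3813, 0.0205]
orientation: [179.9, 0.0, -2.5]
force: [-7.1, -0.2, 4.1]
opening: 0.0399
gripper_force: 3.6
```

Emit:
apply_moves(
  deltas=[
    {"fingers": 40, "delta_pos": [1, 0, 0], "angular": [0, 0, 0]},
    {"fingers": 40, "delta_pos": [2, 0, 0], "angular": [0, 0, 0]},
    {"fingers": 40, "delta_pos": [3, 0, 0], "angular": [0, 0, 0]},
    {"fingers": 40, "delta_pos": [4, 0, 0], "angular": [0, 0, 0]},
    {"fingers": 40, "delta_pos": [5, 0, 0], "angular": [0, 0, 0]},
  ],
)

```text
clock: 13.8
tool_pos: [0.5127, 0.3811, 0.0205]
orientation: [179.9, 0.1, -2.5]
force: [-7.7, 0.2, 3.4]
opening: 0.0402
gripper_force: 3.7
```

Emit:
apply_moves(
  deltas=[
    {"fingers": 40, "delta_pos": [1, 0, 0], "angular": [0, 0, 0]},
    {"fingers": 40, "delta_pos": [2, 0, 0], "angular": [0, 0, 0]},
    {"fingers": 40, "delta_pos": [3, 0, 0], "angular": [0, 0, 0]},
    {"fingers": 40, "delta_pos": [4, 0, 0], "angular": [0, 0, 0]},
    {"fingers": 40, "delta_pos": [5, 0, 0], "angular": [0, 0, 0]},
  ],
)

```text
clock: 14.3
tool_pos: [0.5175, 0.3809, 0.0205]
orientation: [179.9, 0.1, -2.5]
force: [-8.6, 0.1, 4.2]
opening: 0.0401
gripper_force: 4.2
```

Emit:
apply_moves(
  deltas=[
    {"fingers": 40, "delta_pos": [1, 0, 0], "angular": [0, 0, 0]},
    {"fingers": 40, "delta_pos": [2, 0, 0], "angular": [0, 0, 0]},
    {"fingers": 40, "delta_pos": [3, 0, 0], "angular": [0, 0, 0]},
    {"fingers": 40, "delta_pos": [4, 0, 0], "angular": [0, 0, 0]},
  ],
)

```text
clock: 14.7
tool_pos: [0.5213, 0.3806, 0.0205]
orientation: [179.8, 0.1, -2.5]
force: [-8.8, 0.2, 5.1]
opening: 0.0399
gripper_force: 4.7
```

Emit:
apply_moves(
  deltas=[
    {"fingers": 40, "delta_pos": [1, 0, 0], "angular": [0, 0, 0]},
    {"fingers": 40, "delta_pos": [2, 0, 0], "angular": [0, 0, 0]},
    {"fingers": 40, "delta_pos": [3, 0, 0], "angular": [0, 0, 0]},
  ],
)

```text
clock: 15.0
tool_pos: [0.5241, 0.3805, 0.0205]
orientation: [179.8, 0.1, -2.5]
force: [-10.7, 1.0, 6.0]
opening: 0.0401
gripper_force: 5.2
```

Emit:
apply_moves(
  deltas=[
    {"fingers": 40, "delta_pos": [1, 0, 0], "angular": [0, 0, 0]},
    {"fingers": 40, "delta_pos": [2, 0, 0], "angular": [0, 0, 0]},
  ],
)

```text
clock: 15.2
tool_pos: [0.5259, 0.3803, 0.0205]
orientation: [179.8, 0.1, -2.5]
force: [-11.8, 1.3, 5.8]
opening: 0.04
gripper_force: 5.5
```

Emit:
apply_moves(
  deltas=[
    {"fingers": 40, "delta_pos": [1, 0, 0], "angular": [0, 0, 0]},
    {"fingers": 40, "delta_pos": [2, 0, 0], "angular": [0, 0, 0]},
  ],
)

```text
clock: 15.4
tool_pos: [0.5284, 0.3803, 0.0205]
orientation: [179.8, 0.1, -2.5]
force: [-7.7, -0.3, 3.6]
opening: 0.0398
gripper_force: 3.8
```

Emit:
apply_moves(
  deltas=[
    {"fingers": 40, "delta_pos": [0.5, 0, 0], "angular": [0, 0, 0]},
    {"fingers": 40, "delta_pos": [0.5, 0, 0], "angular": [0, 0, 0]},
  ],
)

```text
clock: 15.6
tool_pos: [0.5292, 0.3803, 0.0206]
orientation: [179.9, 0.1, -2.5]
force: [-7.3, -0.3, 4.2]
opening: 0.0403
gripper_force: 3.4
```

Emit:
apply_moves(
  deltas=[
    {"fingers": 40, "delta_pos": [-3, 0, 0], "angular": [0, 0, 0]},
    {"fingers": 40, "delta_pos": [-10, 0, 0], "angular": [0, 0, 0]},
    {"fingers": 40, "delta_pos": [-10, 0, 0], "angular": [0, 0, 0]},
  ],
)

```text
clock: 15.9
tool_pos: [0.5195, 0.3812, 0.0207]
orientation: [179.9, -0.0, -2.5]
force: [-0.0, 0.3, -0.1]
opening: 0.0399
gripper_force: 0.0
```

```bash
python3 - <<'E'
from h import *
b=ctrl.snapshot("side")[:,:,::-1];a=ctrl.snapshot("top")[:,:,::-1]
o=ctrl.get_obs();print(o['tool_pos'],o['force'])
cv=np.hstack([cv2.resize(a[145:215,180:260],(480,420),interpolation=2),cv2.resize(b[235:305,250:302],(312,420),interpolation=2)])
cv2.imwrite("pics/n4.png",cv)
E
```

```text
[0.5200187  0.38128264 0.02078517] [0.06399069 0.52565847 0.24474762]
```

View pics/n4.png

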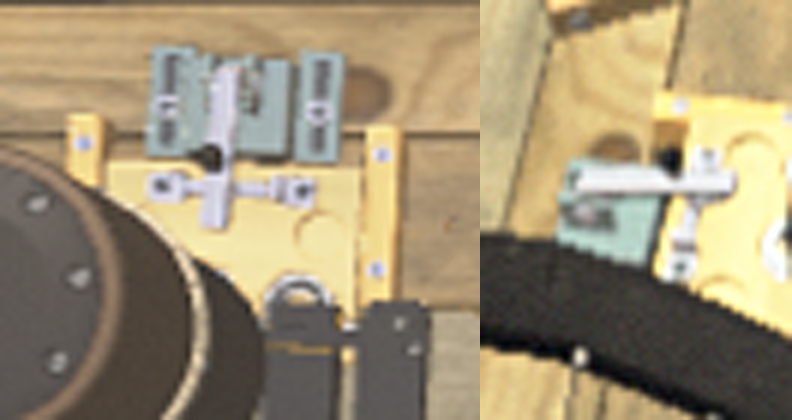

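```bash
python3 - <<'E'
from h import *
n=cv2.resize(cv2.imread("pics/n4.png")[:,480:],(52,70),interpolation=cv2.INTER_AREA); s=cv2.imread("pics/side0.png")[235:305,250:302]
b=ctrl.snapshot("side")[235:305,250:302,::-1]
for t,i in(("start",s),("now",b)):
    g=i[:,:,0].astype(int)  # blue channel: steel is bright in it
    print(t,"col: brightest rows (centroid)"); 
    for x in range(16,46,3):
        col=g[22:40,x]; w=np.clip(col-170,0,None); print(250+x, np.round((w*np.arange(257,275)).sum()/max(w.sum(),1),1), col.tolist())
E
```

```text
start col: brightest rows (centroid)
266 266.6 [120, 119, 111, 113, 152, 198, 164, 156, 206, 216, 191, 144, 165, 168, 123, 115, 159, 198]
269 265.1 [110, 91, 79, 73, 126, 171, 216, 233, 240, 199, 141, 160, 149, 120, 113, 101, 145, 186]
272 264.9 [86, 69, 68, 78, 93, 149, 227, 239, 234, 212, 145, 157, 170, 155, 144, 133, 149, 182]
275 266.6 [119, 97, 89, 85, 89, 186, 235, 227, 232, 233, 201, 170, 185, 194, 194, 191, 187, 190]
278 266.3 [112, 118, 104, 90, 79, 127, 169, 211, 235, 236, 204, 149, 181, 192, 184, 170, 152, 136]
281 265.9 [73, 80, 114, 129, 115, 93, 110, 174, 226, 241, 223, 146, 70, 35, 47, 99, 116, 122]
284 267.4 [71, 80, 97, 103, 78, 36, 31, 36, 94, 158, 214, 203, 138, 114, 115, 114, 107, 119]
287 266.9 [75, 77, 81, 109, 126, 120, 125, 122, 199, 241, 238, 202, 167, 193, 146, 116, 108, 109]
290 266.5 [78, 78, 80, 105, 126, 121, 114, 119, 212, 246, 239, 222, 152, 128, 115, 110, 112, 117]
293 266.5 [80, 81, 75, 82, 108, 124, 116, 114, 173, 226, 221, 175, 133, 120, 112, 112, 113, 118]
now col: brightest rows (centroid)
266 266.5 [128, 125, 118, 113, 157, 203, 181, 175, 226, 2
[... 229 characters left out ...]
57, 187]
275 267.1 [126, 98, 94, 85, 94, 178, 237, 241, 242, 215, 144, 175, 199, 200, 199, 201, 194, 195]
278 266.0 [119, 118, 115, 95, 89, 145, 221, 245, 245, 210, 137, 177, 204, 203, 188, 174, 156, 135]
281 267.1 [82, 75, 62, 53, 45, 35, 82, 173, 237, 217, 97, 62, 101, 129, 149, 169, 185, 187]
284 268.6 [116, 137, 154, 167, 180, 193, 217, 241, 244, 215, 121, 150, 192, 232, 243, 238, 243, 237]
287 263.6 [167, 162, 177, 181, 218, 232, 227, 240, 246, 218, 156, 165, 151, 158, 171, 165, 174, 173]
290 264.6 [177, 170, 183, 192, 194, 187, 226, 245, 251, 220, 120, 133, 171, 179, 178, 181, 179, 182]
293 268.0 [136, 111, 156, 182, 186, 181, 186, 174, 166, 179, 178, 190, 185, 186, 189, 192, 191, 188]
```

Emit:
apply_moves(
  deltas=[
    {"fingers": 40, "delta_pos": [5, 0, 0], "angular": [0, 0, 0]},
    {"fingers": 40, "delta_pos": [8, 0, 0], "angular": [0, 0, 0]},
    {"fingers": 40, "delta_pos": [10, 0, 0], "angular": [0, 0, 0]},
    {"fingers": 40, "delta_pos": [11, 0, 0], "angular": [0, 0, 0]},
  ],
)

```text
clock: 16.45
tool_pos: [0.5301, 0.3805, 0.0206]
orientation: [179.9, 0.1, -2.5]
force: [-9.1, 1.2, 4.8]
opening: 0.04
gripper_force: 4.3
```

Emit:
apply_moves(
  deltas=[
    {"fingers": 40, "delta_pos": [1, 0, 0], "angular": [0, 0, 0]},
    {"fingers": 40, "delta_pos": [2, 0, 0], "angular": [0, 0, 0]},
  ],
)

```text
clock: 16.65
tool_pos: [0.5315, 0.3804, 0.0206]
orientation: [179.9, 0.1, -2.5]
force: [-10.9, 1.7, 6.6]
opening: 0.04
gripper_force: 5.0
```

Emit:
apply_moves(
  deltas=[
    {"fingers": 40, "delta_pos": [1, 0, 0], "angular": [0, 0, 0]},
    {"fingers": 40, "delta_pos": [2, 0, 0], "angular": [0, 0, 0]},
  ],
)

```text
clock: 16.85
tool_pos: [0.5335, 0.3803, 0.0206]
orientation: [179.9, 0.1, -2.5]
force: [-8.0, 0.7, 4.9]
opening: 0.04
gripper_force: 4.4
```

```bash
cat > k.py <<'E'
from h import *
b=ctrl.snapshot("side")[:,:,::-1]; o=ctrl.get_obs(); print(o['tool_pos'].round(4),o['force'].round(1))
for x in(278,281,284,287,290): print(x,b[259:272,x,0].tolist())
E
python3 k.py
```

```text
[0.5338 0.3804 0.0206] [-7.1  0.9  4.6]
278 [109, 93, 87, 119, 215, 245, 247, 215, 137, 175, 200, 196, 187]
281 [72, 53, 52, 40, 89, 173, 237, 211, 133, 145, 163, 173, 170]
284 [188, 189, 141, 168, 238, 251, 245, 221, 147, 174, 209, 217, 201]
287 [199, 219, 205, 188, 222, 247, 243, 224, 163, 174, 176, 166, 177]
290 [129, 157, 169, 182, 230, 248, 246, 228, 159, 137, 165, 180, 187]
```

Emit:
apply_moves(
  deltas=[
    {"fingers": 40, "delta_pos": [1, 0, 0], "angular": [0, 0, 0]},
    {"fingers": 40, "delta_pos": [2, 0, 0], "angular": [0, 0, 0]},
  ],
)

```text
clock: 17.1
tool_pos: [0.5351, 0.3802, 0.0205]
orientation: [179.8, 0.1, -2.5]
force: [-14.6, 3.2, 8.3]
opening: 0.0397
gripper_force: 7.3
```

```bash
python3 k.py
```

```text
[0.5351 0.3802 0.0206] [-10.8   1.6   6.5]
278 [109, 94, 90, 135, 176, 219, 237, 242, 208, 152, 186, 197, 188]
281 [112, 137, 132, 103, 108, 176, 235, 243, 226, 160, 144, 172, 191]
284 [221, 224, 140, 50, 15, 37, 94, 166, 224, 212, 165, 164, 166]
287 [232, 253, 255, 248, 178, 156, 217, 241, 243, 210, 172, 194, 172]
290 [154, 172, 178, 174, 176, 182, 232, 248, 242, 225, 160, 144, 171]
```

The hook has dropped back to its starting rows, so the catch has snapped. I will back off and check that the board stays.

Emit:
apply_moves(
  deltas=[
    {"fingers": 40, "delta_pos": [-3, 0, 0], "angular": [0, 0, 0]},
    {"fingers": 40, "delta_pos": [-12, 0, 0], "angular": [0, 0, 0]},
    {"fingers": 40, "delta_pos": [-40, 0, 0], "angular": [0, 0, 0]},
    {"fingers": 40, "delta_pos": [-60, 0, -40], "angular": [0, 0, 0]},
    {"fingers": 40, "delta_pos": [-80, 0, -85], "angular": [0, 0, 0]},
    {"fingers": 40, "delta_pos": [-120, 0, -110], "angular": [0, 0, 0]},
    {"fingers": 40, "delta_pos": [-140, 0, -120], "angular": [0, 0, 0]},
    {"fingers": 40, "delta_pos": [-140, 0, -120], "angular": [0, 0, 0]},
  ],
)

```text
clock: 17.95
tool_pos: [0.3955, 0.3877, 0.1433]
orientation: [-179.9, -0.1, -2.4]
force: [0.1, 0.3, -0.1]
opening: 0.0398
gripper_force: 0.0
```

```bash
python3 k.py; python3 b.py; python3 - <<'E'
from h import *
b=ctrl.snapshot("side")[:,:,::-1];a=ctrl.snapshot("top")[:,:,::-1]
cv=np.hstack([cv2.resize(a[140:240,150:270],(480,400),interpolation=2),cv2.resize(b[230:305,250:310],(320,400),interpolation=2)])
cv2.imwrite("pics/n5.png",cv)
E
```

```text
[0.3963 0.3874 0.1421] [0.  0.4 0.5]
278 [102, 94, 89, 125, 171, 210, 234, 236, 202, 151, 182, 192, 179]
281 [101, 122, 115, 94, 109, 170, 229, 240, 221, 157, 145, 162, 166]
284 [182, 210, 150, 52, 25, 38, 89, 159, 207, 204, 192, 207, 187]
287 [195, 211, 199, 184, 143, 137, 194, 239, 237, 201, 173, 182, 164]
290 [123, 157, 175, 177, 171, 172, 226, 243, 239, 218, 154, 132, 159]
18.1 [0.397  0.3867 0.1405] [179.9  -0.   -2.5] [ 0.   0.2 -0.1]
side 266.0 [[0.423, 0.322], [0.394, 0.342], [0.408, 0.444], [0.433, 0.429], [0.444, 0.371]]
side 1095.5 [[0.545, 0.45], [0.605, 0.435], [0.684, 0.353], [0.687, 0.284], [0.646, 0.259], [0.538, 0.306]]
top 1486.5 [[0.652, 0.464], [0.646, 0.316], [0.539, 0.306], [0.542, 0.476]]
```

View pics/n5.png

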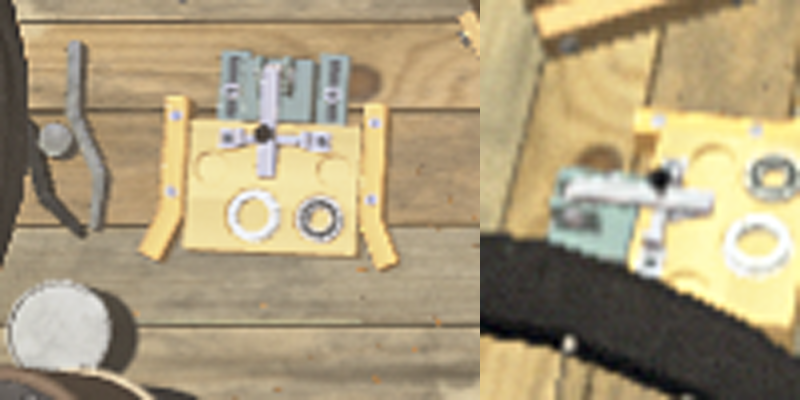

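The hook is down behind the bar, with the ring at (253,215) and the bearing at (320,217) in their pockets. The tin has not moved and the robot is clear.

```bash
python3 -c "
from plant import ctrl
print(ctrl.close_job())"
```

```text
the job is handed in; nothing more can be done
None
```

The board is latched in the dock with the bearing and lock ring still in their pockets. Measured push forces stayed under 20 N, the last camera views showed no contact with the obstacles, and I handed the job in at about 18 s with the robot clear.

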